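# Find the concealed catch of the pencil box

## Task

One of the five inlaid wooden squares along the front of the closed pencil box is a concealed push catch; nothing shows which. Feel along the squares with a fingertip until you find the one that gives, press it right in so that the sprung lid flies up, then take the hand away. Leave the lid standing open and do not pick up or shift the other things on the bench.

Things in the scene. Friction and masses are not known exactly. Their poses are not given: they have to be found in the camera images.
- case: Low closed wooden box fixed to the bench, 122 (x) by 250 (y) by 60 (z) mm; origin at the centre of its underside, z up, y along its length, -x its front, towards the robot. A row of five squares is let into its top along the front; behind them lies the plain lid (x = -5 to 61 mm), hinged at the back. Pencils lie inside.
- row (a point): Centre of the top face of the middle square (axes as the box). The five squares, darker wood, all alike, 42 mm wide, lie along the box's y at -92, -46, 0, 46 and 92 mm from here, sunk 2 mm: wooden strips 4 mm wide stand between them, the front strip is 6 mm wide. Four are solid; the other, at any of the five places, is the catch.
- catch (a joint): How far the one live square is pressed in, m: 0 at rest (level with the others), 0.007 at its stop. A spring pushes it back up: about 1.7 N at the start, 5.5 N at the stop. The lid is let go when it is about 4 to 5 mm in; pressing to the stop is sure. A solid square does not give at all.
- lid (a joint): Angle of the lid, rad: 0 (play 0.01) shut and latched, 1.35 at its stop, almost upright. When the catch is pressed in, a spring swings the lid up within about 2 s and holds it there, its front edge up to 65 mm above the box's top. It does not open otherwise.
- sanding_block: Loose sanding block, grey, 60 by 103 by 34 mm high, on the bench to the left of the box; origin at the centre of its underside. To be left alone.
- tape_measure: Loose yellow tape measure, 37 by 77 by 62 mm high, on the bench to the right of the box; origin at the centre of its underside. To be left alone.

How it is judged (in metres and radians):
On the way:
1. the catch is pressed in by the fingers (value of joint catch above 0.003 m and contact force between the fingers and anything else above 1 N), for 0.05 s.
At the end, for the whole second after the job is handed in: The catch was pressed in at least 3 mm by the fingers; at the end the lid stands open (over 1.2 rad) at rest, the catch has come back up (within 1.5 mm), and the sanding block and tape measure are within 30 mm of where they were (value of joint lid above 1.2 rad and velocity of joint lid below 0.1 rad/s and value of joint catch below 0.0015 m and distance of each of sanding_block, tape_measure from where it was at the start of the episode below 0.03 m); the robot touches nothing.
It fails at once if the sanding block or the tape measure is lifted or shoved away (height (world z) of any of sanding_block, tape_measure above 0.02 m or distance of any of sanding_block, tape_measure from where it was at the start of the episode above 0.04 m).
It also fails if it takes over 48 s, if anything falls off the work surface, if the arm or the gripper's body presses on something with over 40 N, if the wrist force passes 120 N, or if a joint passes its speed limit or range.

## Robot

A 6-joint arm with a two-finger parallel gripper is mounted at the origin on the work surface; the furniture and walls round the work are solid. World frame = base frame: x ahead of the robot, y to its left, z up, the work surface at z = 0. Lengths are in m, angles in degrees, forces in N, time in s.
With the tool pointing down it reaches from about 0.325 to 0.85 m from the base axis. Payload 4.4 kg.
Tool frame: the origin (TCP) lies on the centre line of the jaws, within the pads' length; the fingertips stand 8 mm ahead of it and the grasp point (between the pads) lies 11 mm behind it (tcp_to_tips is the distance from the TCP to the fingertips, in m); z points along the fingers, y is the line along which they close (so a half turn about z gives the same grasp; the last joint's range is limited). The gripper opens to 94 mm and grips with 3 to 60 N. Pads are 16 mm wide; open, the fingers measure 119 mm over their backs; the gripper's body (75 mm by 177 mm) begins 78 mm behind the grasp point.
Start: joints at [66.95, 11.837, 88.321, -0, 79.842, -8.623], TCP at [0.143, 0.557, 0.213] pointing down, gripper open.
Joint ranges: [-156.59, 156.59], [-49.26, 127.26], [12.9, 141.05], [-63.56, 243.56], [4.71, 150.69], [-161.64, 161.64]. Speed limits (degrees/s): [159.86, 159.86, 180, 180, 180, 180].

## Interface

Orientations are given as [roll, pitch, yaw] about the fixed x, y, z axes, in that order (R = Rz(yaw) Ry(pitch) Rx(roll)).
In Python, from station import sense, get_image, get_calibration, job_done, search_frame, regions_of, tip_of, tcp_to_tips gives the robot as it stands.
- The arm moves only by the tool play_rows, never from a script. Its arguments are lists of equal length, an entry for each row: "dp": the shift along the tool's x, y, z in mm, a list of three; "yaw": the turn about the tool's z in rad. In form: {"dp": [[tx, ty, tz], ...], "yaw": [yaw, ...]}. A call has 1 to 20 rows; each row is the pose to reach, as a shift and turn from the pose commanded when the call began, along the tool's axes at that moment; what a row does not reach only later rows make up. A row lasts 1/8 s, in which the tool goes at most 62.5 mm and 10.7 degrees, less where a joint would pass 70% of its speed; a pose out of reach is approached as far as the arm can. A call with a gripper value outside its range is refused whole. "hand" is the closure, from 0 (fully open) to 1 (shut), set as the call begins (left out, the last holds). The fingers move at their own pace and stop on an object; the grip force is fixed at half the most. Time passes only in rows, so rows that repeat a pose let the fingers close. It gives the time, the measured TCP pose, the force, the opening and the grip force at its end, in the units of the state.
- sense(): the state, without advancing time (a new reading comes with each control period).
- get_image(name): name is "side" or "top"; returns the picture (420x560x3 uint8, red, green, blue); there is no depth.
- get_calibration(name): a dict with "intrinsics" (3x3 intrinsics, pixels), "distortion" ([k1, k2, p1, p2, k3] as OpenCV has them; the pictures are not rectified), "rvec" (rotation vector, rad) and "tvec" (3), from world to camera coordinates, as OpenCV has them. Camera axes: x right, y down, z forward; pixel columns grow to the right and rows downward; lengths in m; the calibration is good to about 2 mm. A picture is of the moment at which its call begins. get_calibration takes no time and is no camera call.
- job_done(): hands the job in; it is judged then, once.
Trained networks look in the newest picture that a camera, given by its name, has taken for a name from the list of things; names that differ only in an ending like _2 or _b are one class to them, and where a whole thing is asked for, a point or a joint stands for the part that bears it (a point fixed in the world has none). Each returns a list of dicts, best first, with "score" (0 to 1); they miss things now and then, are a little off and sometimes report something else, mostly with a low value. They report only what shows in the picture. A call takes as long as a camera call.
- search_frame(query, camera): "location" ([column, row] as shares, 0 to 1, of the picture: columns of its width, rows of its height, amid what is visible of it).
- regions_of(query, camera): "mask" (420x560 bool, what is visible of it) and "location" ([column, row] as shares, 0 to 1, of the picture: columns of its width, rows of its height, amid what is visible of it).
- tip_of(query, camera): "location" ([column, row] as shares, 0 to 1, of the picture: columns of its width, rows of its height: a listed point, or the origin of a listed thing).
The state is a dict: "time_s": time; "joint_pos": joint angles; "dq": joint speeds; "joint_torque": joint torques, N m; "position": TCP position; "orientation": TCP orientation; "ft_force": force on the tool from outside, world axes, zero at the start; "moment": the same for the moment, N m; "gripper_width": finger opening in m; "finger_force": force on a finger pad.
Only numpy, scipy, OpenCV 4.12 (cv2) and the standard library are available. Lean on these libraries where they do the work, as an engineer would, in place of code of your own. Each camera call takes 0.05 s, during which the arm holds its last target. There are 200 camera calls.

## Working session

There is one attempt and no reset: what is moved stays moved. The work goes in short steps, Python scripts to look and compute and a tool call to move; the robot and the scene stay as the last step left them, time stands still between calls to the robot, and variables do not carry over. Pictures are saved under pics/ and viewed, at most 10 in all, crops included, and the job is handed in when it is done.

Besides the shell and the picture viewer there is one more tool, called after "Request:" as name(argument=value, ...) on one line, values as JSON. play_rows: Moves the arm, as the interface text tells. Its arguments: {"type":"object","properties":{"dp":{"type":"array"},"yaw":{"type":"array"},"hand":{"type":"number"}},"required":["dp","yaw"]}

```bash
mkdir -p pics; python3 - <<'E'
from station import *
import cv2,numpy as np
s=sense();print(s['position'],s['orientation'],s['ft_force'],s['gripper_width'],s['time_s'],tcp_to_tips)
ims=[]
for c in('top','side'):
    im=get_image(c);cv2.imwrite(f'pics/{c}0.png',im[:,:,::-1])
    for q in('row','case'):
        r=tip_of(q,c);print(c,q,[(np.round(np.array(d['location'])*[560,420],1),round(d['score'],2)) for d in r[:2]])
    k=get_calibration(c);print(cv2.Rodrigues(np.array(k['rvec']))[0].T@-np.array(k['tvec']).ravel())
E
```

```text
[0.14296042 0.55613518 0.21230268] [-1.79872570e+02 -1.82732649e-02  1.65573318e+02] [-0.16866825  0.26755671  0.38173387] 0.0939131753812883 0.0 0.008
top row [(array([273.8, 237.9]), 0.62)]
top case [(array([269.3, 221.4]), 0.95)]
[ 0.35656025 -0.11870409  1.0400865 ]
side row [(array([312.4, 211.4]), 0.82)]
side case [(array([293.2, 235.1]), 0.74)]
[0.51306648 0.80758713 0.42247601]
```

View pics/top0.png

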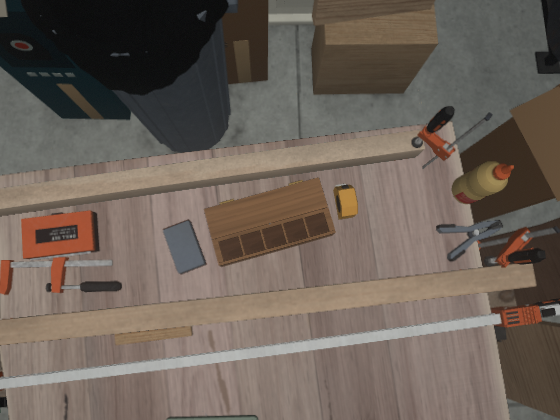

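View pics/side0.png

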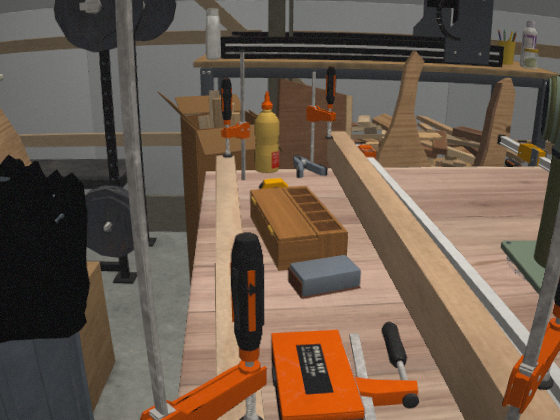

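The top view shows the box at about (270,221), with its five squares running from (230,247) on the left to (317,224) on the right. Rails lie in front of and behind it. The grey block is at (184,246) and the yellow tape at (346,201).

```bash
cat >h.py <<'E'
from station import *
import cv2,numpy as np
def bp(c,uv,z):
    k=get_calibration(c);K=np.array(k['intrinsics']);R=cv2.Rodrigues(np.array(k['rvec']))[0];t=np.array(k['tvec']).ravel()
    n=cv2.undistortPoints(np.array(uv,float).reshape(-1,1,2),K,np.array(k['distortion'])).reshape(-1,2)
    d=np.c_[n,np.ones(len(n))]@R; o=-R.T@t
    return o+d*((z-o[2])/d[:,2])[:,None]
def pj(c,P):
    k=get_calibration(c);return cv2.projectPoints(np.array(P,float),np.array(k['rvec']),np.array(k['tvec']),np.array(k['intrinsics']),np.array(k['distortion']))[0].reshape(-1,2)
E
python3 - <<'E'
from h import *
np.set_printoptions(precision=4,suppress=True)
print('row top',bp('top',[273.8,237.9],.058),'side',bp('side',[312.4,211.4],.058),'case',bp('top',[269.3,221.4],0))
m=regions_of('case','top')[0]['mask'].astype(np.uint8)
r=cv2.minAreaRect(cv2.findNonZero(m));b=cv2.boxPoints(r);print(b);print(bp('top',b,.06))
for y in range(5):pass
print('rails/others',bp('top',[[230,247],[317,224],[184,246],[346,201]],.058))
im=cv2.imread('pics/top0.png')[170:275,190:345];cv2.imwrite('pics/c.png',cv2.resize(im,None,fx=5,fy=5,interpolation=cv2.INTER_CUBIC))
E
```

```text
row top [[ 0.4576 -0.1367  0.058 ]] side [[ 0.4601 -0.1135  0.058 ]] case [[ 0.5001 -0.1288  0.    ]]
[[200.9057 207.1698]
 [318.8491 173.4717]
 [336.2453 234.3585]
 [218.3019 268.0566]]
[[ 0.5249  0.0129  0.06  ]
 [ 0.591  -0.235   0.06  ]
 [ 0.4615 -0.2656  0.06  ]
 [ 0.3985 -0.0222  0.06  ]]
rails/others [[ 0.441  -0.0463  0.058 ]
 [ 0.4843 -0.2269  0.058 ]
 [ 0.4453  0.048   0.058 ]
 [ 0.5313 -0.2897  0.058 ]]
```

View pics/c.png

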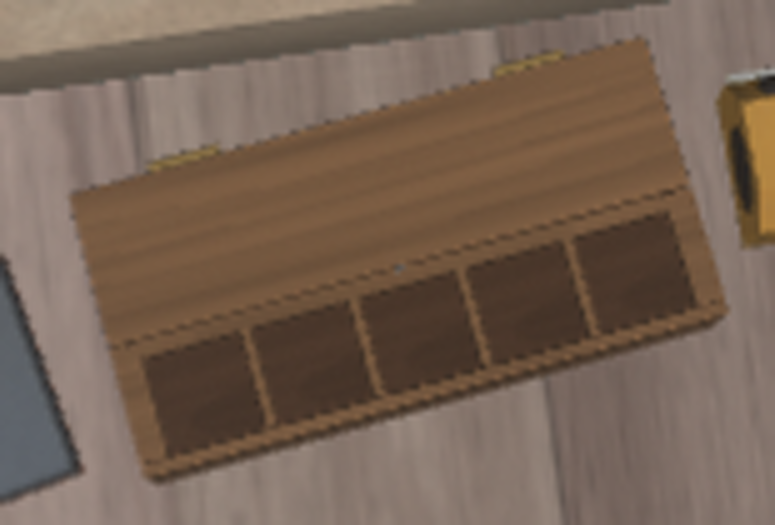

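The crop clearly shows five dark squares. The end-square centres are at crop (206,393) and (634,272), and the middle one is at (421,332).

```bash
python3 - <<'E'
from h import *
np.set_printoptions(precision=4,suppress=True)
P=bp('top',np.array([[206,393],[421,332],[634,272]])/5+[189.6,169.6],.058);print(P)
d=P[0]-P[2];print(np.linalg.norm(d),np.degrees(np.arctan2(d[1],d[0]))-90)
c=np.array([[145,355],[165,460],[668,212],[697,305]])/5+[189.6,169.6];Q=bp('top',c,.06);print(Q,Q.mean(0))
print(pj('side',P[[1]]))
s=sense();print(s['position'],s['orientation'])
E
```

```text
[[ 0.4385 -0.048   0.058 ]
 [ 0.4615 -0.1368  0.058 ]
 [ 0.4843 -0.2257  0.058 ]]
0.18350541684216387 14.4544540260447
[[ 0.4545 -0.0233  0.06  ]
 [ 0.4114 -0.0311  0.06  ]
 [ 0.5088 -0.2406  0.06  ]
 [ 0.4697 -0.2509  0.06  ]] [ 0.4611 -0.1365  0.06  ]
[[311.1007 206.8715]]
[0.1432 0.5567 0.2132] [-179.9705   -0.0043  165.5736]
```

```bash
python3 - <<'E'
from h import *
np.set_printoptions(precision=3,suppress=True)
print('top z0',bp('top',[[5,290],[60,290],[110,263],[0,300],[0,335],[430,150],[440,110]],0))
print('top z.15',bp('top',[[5,290],[5,265],[110,263]],.15))
for z in(0,.1,.2,.3):print(z,bp('side',[[515,390],[548,310],[553,110],[248,240],[220,380],[385,390]],z))
# arm path in side/top
T=[[.143,.557,.205],[.2,.44,.2],[.29,.25,.2],[.4385,-.048,.2]]
print(pj('side',T),pj('top',T))
E
python3 - <<'E'
import cv2
a=cv2.imread('pics/side0.png')[200:420,280:560];b=cv2.imread('pics/top0.png')[200:420,0:230]
import numpy as np
cv2.imwrite('pics/d.png',cv2.resize(np.hstack([a,b]),None,fx=1.5,fy=1.5))
E
```

```text
top z0 [[ 0.363  0.447  0.   ]
 [ 0.361  0.326  0.   ]
 [ 0.417  0.218  0.   ]
 [ 0.342  0.457  0.   ]
 [ 0.268  0.453  0.   ]
 [ 0.655 -0.498  0.   ]
 [ 0.75  -0.529  0.   ]]
top z.15 [[0.362 0.366 0.15 ]
 [0.409 0.368 0.15 ]
 [0.408 0.17  0.15 ]]
0 [[ 0.229  0.326  0.   ]
 [ 0.103  0.146  0.   ]
 [-0.8   -1.637  0.   ]
 [ 0.58  -0.11   0.   ]
 [ 0.588  0.297  0.   ]
 [ 0.391  0.314 -0.   ]]
0.1 [[ 0.297  0.44   0.1  ]
 [ 0.2    0.303  0.1  ]
 [-0.489 -1.059  0.1  ]
 [ 0.564  0.107  0.1  ]
 [ 0.57   0.418  0.1  ]
 [ 0.42   0.431  0.1  ]]
0.2 [[ 0.364  0.554  0.2  ]
 [ 0.297  0.459  0.2  ]
 [-0.179 -0.48   0.2  ]
 [ 0.548  0.324  0.2  ]
 [ 0.553  0.539  0.2  ]
 [ 0.449  0.548  0.2  ]]
0.3 [[0.431 0.668 0.3  ]
 [0.394 0.616 0.3  ]
 [0.132 0.099 0.3  ]
 [0.533 0.542 0.3  ]
 [0.535 0.659 0.3  ]
 [0.478 0.665 0.3  ]]
[[710.641 340.925]
 [629.889 293.237]
 [476.569 214.341]
 [329.664 146.134]] [[-125.067  420.433]
 [ -56.781  386.009]
 [  53.036  331.426]
 [ 224.922  241.598]]
```

View pics/d.png

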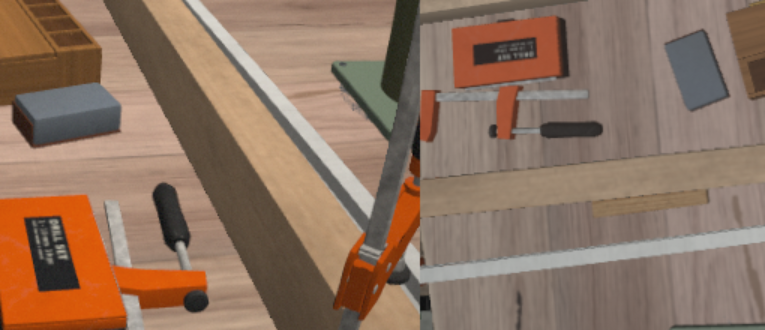

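The side view shows a tall upright clamp near (0.29, 0.45). I'll go round it close to the base, with the fingers closed.

Request:
play_rows(dp=[[-9,-49,0],[-18,-97,0],[-27,-146,0],[-36,-194,0],[-75,-217,0],[-114,-240,0],[-153,-263,0],[-192,-286,0],[-231,-309,0],[-265,-343,0],[-300,-377,0],[-334,-411,0],[-368,-444,0],[-403,-478,0],[-437,-512,0],[-437,-512,50],[-437,-512,90],[-437,-512,110],[-437,-512,110]], yaw=[0,0,0,0,0,0,0,0,0,-0.08,-0.17,-0.25,-0.34,-0.42,-0.504,-0.504,-0.504,-0.504,-0.504], hand=1)

```text
time_s: 2.72
position: [0.4372, -0.0474, 0.1018]
orientation: [179.9, -0.2, -165.6]
ft_force: [-0.0, -0.7, -0.3]
gripper_width: 0.0003
finger_force: 0.0
```

```bash
python3 - <<'E'
from h import *
s=sense();print(s['position'],s['orientation'],s['ft_force'],s['gripper_width'],s['time_s'])
im=get_image('top')[150:290,130:370];im2=get_image('side')[90:290,180:420]
cv2.imwrite('pics/e.png',cv2.resize(np.vstack([im,im2])[:,:,::-1],None,fx=1.7,fy=1.7))
E
```

```text
[ 0.43723851 -0.04741409  0.10184455] [ 179.86661367   -0.21474947 -165.56224301] [-0.03558983 -0.67112708 -0.32673276] 0.00029386906242355443 2.725
```

View pics/e.png

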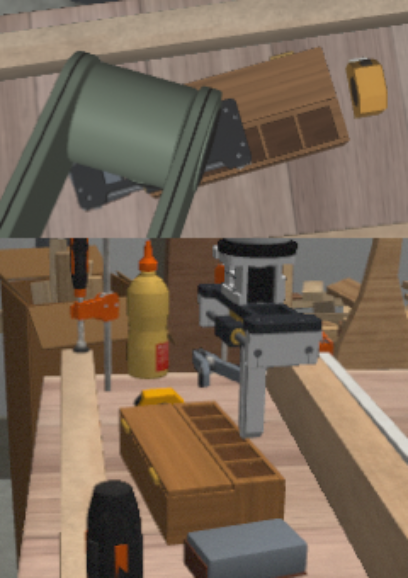

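The picture shows the closed fingers standing over the left-end square, about 35 mm above it (side view tips near (328,206)). Next I probe downwards.

Request:
play_rows(dp=[[-1,0,12],[-1,0,24],[-1,0,31],[-1,0,34],[-1,0,36],[-1,0,37],[-1,0,38],[-1,0,38]], yaw=[0,0,0,0,0,0,0,0])

```text
time_s: 3.82
position: [0.4401, -0.0477, 0.0663]
orientation: [-180.0, 0.0, -165.5]
ft_force: [-2.2, 0.4, 5.1]
gripper_width: 0.0004
finger_force: 2.4
```

Request:
play_rows(dp=[[0,0,1],[0,0,2],[0,0,3],[0,0,3]], yaw=[0,0,0,0])

```text
time_s: 4.32
position: [0.4403, -0.0477, 0.0661]
orientation: [180.0, -0.0, -165.5]
ft_force: [-10.4, 1.9, 26.9]
gripper_width: 0.0005
finger_force: 13.6
```

The left square is solid: 27 N with no give. On to the next one.

Request:
play_rows(dp=[[0,0,-10],[0,0,-18],[0,-23,-18],[0,-46,-18],[0,-46,-18],[0,-46,-10],[0,-46,-6],[0,-46,-4],[0,-46,-2],[0,-46,-1],[0,-46,-1]], yaw=[0,0,0,0,0,0,0,0,0,0,0])

```text
time_s: 5.7
position: [0.4505, -0.0912, 0.0661]
orientation: [179.9, -0.2, -165.5]
ft_force: [-9.6, 3.7, 23.3]
gripper_width: 0.0005
finger_force: 12.1
```

Request:
play_rows(dp=[[0,0,-10],[0,0,-17],[0,-23,-17],[0,-46,-17],[0,-46,-17],[0,-46,-9],[0,-46,-5],[0,-46,-3],[0,-46,-1],[0,-46,0],[0,-46,0]], yaw=[0,0,0,0,0,0,0,0,0,0,0])

```text
time_s: 7.08
position: [0.4632, -0.1368, 0.0635]
orientation: [-180.0, 0.0, -165.5]
ft_force: [-0.5, 0.5, 1.1]
gripper_width: 0.0004
finger_force: 0.4
```

The middle square gives, so I press it right in and then withdraw towards the robot and up.

Request:
play_rows(dp=[[0,0,1],[0,0,2],[0,0,3],[0,0,4],[0,0,5],[0,0,6],[0,0,6],[0,0,6]], yaw=[0,0,0,0,0,0,0,0])

```text
time_s: 8.07
position: [0.4634, -0.1369, 0.0591]
orientation: [-180.0, 0.0, -165.5]
ft_force: [-3.1, 2.3, 15.3]
gripper_width: 0.0004
finger_force: 7.1
```

Request:
play_rows(dp=[[0,0,-10],[0,0,-25],[20,0,-50],[45,0,-85],[70,0,-120],[80,0,-140],[80,0,-140],[80,0,-140],[80,0,-140],[80,0,-140],[80,0,-140],[80,0,-140],[80,0,-140],[80,0,-140],[80,0,-140],[80,0,-140],[80,0,-140],[80,0,-140]], yaw=[0,0,0,0,0,0,0,0,0,0,0,0,0,0,0,0,0,0])

```text
time_s: 10.32
position: [0.3854, -0.1567, 0.1974]
orientation: [180.0, 0.0, -165.6]
ft_force: [0.3, 0.8, 0.1]
gripper_width: 0.0008
finger_force: 0.0
```

```bash
python3 - <<'E'
from h import *
s=sense();print(s['position'],s['ft_force'],s['time_s'])
im=get_image('top')[150:290,130:370];im2=get_image('side')[90:290,180:420]
cv2.imwrite('pics/f.png',cv2.resize(np.vstack([im,im2])[:,:,::-1],None,fx=1.7,fy=1.7))
E
```

```text
[ 0.38539073 -0.15666324  0.19744725] [0.29324312 0.78337238 0.12502158] 10.325
```

View pics/f.png

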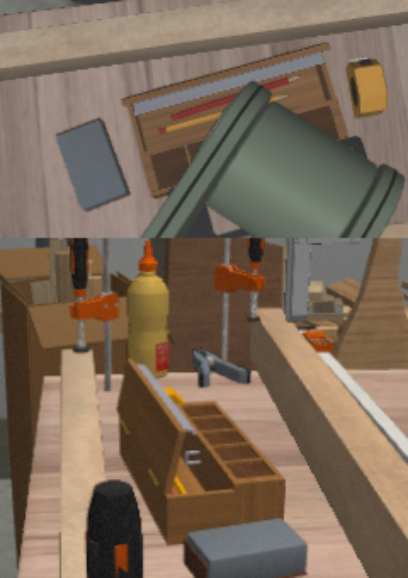

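The lid stands open with the pencils showing. The hand is clear of everything, and the block and tape haven't moved.

```bash
python3 -c "
from station import *
print(job_done())"
```

```text
the job is handed in; nothing more can be done
None
```

The middle square was the catch: I pressed it to its stop, the lid sprang open and stayed up, and I took the hand clear and handed the job in at about 10 s; the block and tape look unmoved, but no verdict came back.

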